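Open the dial-locked lens drawer and cradle the test lens

TASK

The lensmeter is due for its check: set the three dials on top of the drawer safe to 3, 6 and 2 (left, middle, right as the robot faces it) and pull its drawer fully open by the knob. Lift the test lens out by its long sides, set it down on the bare worktop and let go, then take it by its two ends and lower it gently between the cheeks of the cradle until it lies flat on the cradle's floor. Leave the drawer open and the spectacles, bottle and pliers where they are.

Things in the scene. Friction and masses are not known exactly. Their poses are not given: they have to be found in the camera images.
- safe: Low grey steel drawer safe, fixed, 150 (x) x 180 (y) x 64 mm high; origin under its centre, drawer front towards its own -x (the robot). On top three dials, 60 mm apart. Round each dial nine white marks 30 degrees apart, 0 to 8 clockwise from above: 4 points to the back (+x), 0, 4, 8 are longer, the gap faces the robot. A dial more than about 9 degrees off its code mark blocks the drawer.
- dial_left (a joint): Left dial (+y side). Angle in rad, clockwise from above positive, 0 with the pointer at mark 4, so mark n is at (n - 4) * 0.5236; stops at +-2.12. Stiff enough to stay where it is left (0.06 N m). Code mark 3 = -0.524.
- dial_middle (a joint): Middle dial, same reading. Code mark 6 = +1.047.
- dial_right (a joint): Right dial (-y side), same reading. Code mark 2 = -1.047.
- dial_left_top (a point): Centre of the top of the left dial's grip, on its axis, 89 mm above the worktop. The grip is an upright black bar 12 mm thick, 36 mm long, 19 mm high, on a flat 42 mm disc whose top is 70.5 mm above the worktop. The point's x runs along the bar to its pointed end, with a white line. Grip across the 12 mm from above.
- dial_middle_top (a point): The same point on the middle dial.
- dial_right_top (a point): The same point on the right dial.
- drawer (a joint): Drawer travel in m: 0 shut, 0.078 fully open, sliding along the safe's -x. About 2.5 N of friction; rigidly blocked after about 3 mm while any dial is off its code.
- drawer_knob (a point): Centre of the drawer's steel knob, a 22 mm round head 18 mm long (along the safe's x), its centre 34 mm above the worktop and 20 mm in front of the drawer's front panel; moves with the drawer. Can be pinched from above across its sides.
- pocket (a point): Centre of the floor of the drawer's pocket, 14 mm above the worktop; moves with the drawer. The test lens lies in it, long axis along the safe's x. The grey insert stands 2 mm above the block at both ends; beside its long sides is only a 4 mm lip, and 41 mm to the drawer's walls. Drawer 124 mm wide, walls 44 mm above the worktop; its front is 134 mm wide, top at 62 mm.
- lens: Test lens: a loose rectangular aluminium block 56 (x) x 36 (y) x 22 mm high with a round glass (27 mm across, in a black ring) in its top; about 90 g; origin at the centre of its underside. At the start it lies in the shut drawer.
- cradle: Fixed cradle: dark plate 96 (x) x 72 (y) x 8 mm, origin under its centre. Two cheeks with rounded tops run 40 mm along x, inner faces at y = +-20 mm, tops 31 mm above the worktop; two end lips 3 mm high, inner faces at x = +-30.5 mm. The lens block lies between the cheeks, long side along x (either way round), 2 mm free each side, underside 8 mm above the worktop; fingers fit only at its ends.
- drop_bottle: Upright green dropper bottle, 36 mm across, 120 mm high, loose; bystander, origin under its centre.
- spectacles: Brown spectacles, 143 x 136 x 42 mm, loose; bystander, origin under the centre.
- pliers: Pliers, 148 x 50 x 12 mm, lying loose; bystander, origin under the centre.

How it is judged:
By the outcome, as a careful person would: the job done as asked, in the order asked, and still so for the second after the job is handed in, with the robot touching nothing.
It also fails if it takes over 72 s, if anything falls off the work surface, if the arm or the gripper's body presses on something with over 40 N, if the wrist force passes 120 N, or if a joint passes its speed limit or range.

ROBOT

A 7-joint arm with a two-finger parallel gripper is mounted at the origin on a cart in front of the work surface, level with it; the furniture and walls round the work are solid. World frame = base frame: x ahead of the robot, y to its left, z up, the work surface at z = 0. Lengths are in m, angles in rad, forces in N, time in s.
With the tool pointing down it reaches from about 0.425 to 0.875 m from the base axis. Payload 4.7 kg.
Tool frame: the origin (TCP) lies midway between the tips of the shut fingers; the grasp point (between the pads) lies 19 mm behind it; z points along the fingers, y is the line along which they close (so a half turn about z gives the same grasp; the last joint's range is limited). The gripper opens to 87 mm and grips with 3 to 60 N. Pads are 19 mm wide; open, the fingers measure 117 mm over their backs; the gripper's body (75 mm by 190 mm) begins 51 mm behind the grasp point.
Start: joints at [-1.127, 0.321, -0.07, 1.45, 0.023, 1.371, -0.057], TCP at [0.271, 0.591, 0.223] pointing down, gripper open.
Joint ranges: [-2.86, 2.86], [-0.3, 2.09], [-1.38, 1.24], [0.06, 2.45], [-1.56, 4.7], [0.09, 2.05], [-2.69, 2.69]. Speed limits (rad/s): [2.57, 2.57, 3.14, 3.14, 3.14, 3.14, 3.14].

INTERFACE

Orientations are given as a rotation vector (axis times angle).
In Python, from bench import ctrl gives the robot as it stands.
- The arm moves only by the shell command python3 inch.py 'ROWS' [FORCE]. ROWS is rows parted by semicolons, their numbers by spaces, 1 to 20 of them, each of 5 numbers: dx, dy, dz in m, then a turn about the tool's z in rad, then the opening from 0.0 (shut) to 1.0 (fully open); each row is the pose to reach, as a shift and turn from the pose commanded when the command began, along the tool's axes at that moment; what a row does not reach only later rows make up. A row lasts 1/10 s, in which the tool goes at most 0.05 m and 0.15 rad, less where a joint would pass 70% of its speed; a pose out of reach is approached as far as the arm can. The fingers move at their own pace and stop on an object; FORCE is the grip in N (left out, the last holds). Time passes only in rows, so rows that do not move let the fingers close. It prints the time, the measured TCP pose, the force, the opening and the grip force at its end.
- ctrl.get_state(): the state, without advancing time (a new reading comes with each control period).
- ctrl.get_image(name): name is "scene" or "top" or "wrist"; returns the picture (420x560x3 uint8, red, green, blue); there is no depth.
- ctrl.camera_model(name): a dict with "vertical_fov" (degrees; the focal length in pixels is half the picture's height over the tangent of half this angle, whatever the lens; pixels are square), "cx", "cy" (the principal point, pixels), "rvec" (rotation vector, rad) and "tvec" (3), from world to camera coordinates, as OpenCV has them; the wrist camera has in their place "hand_eye" (4x4, takes a point from camera to tool coordinates, whose origin is the TCP and whose axes are the flange's). Camera axes: x right, y down, z forward; pixel columns grow to the right and rows downward; lengths in m; the calibration is good to about 2 mm. A picture is of the moment at which its call begins: read the wrist's pose just before it. camera_model takes no time and is no camera call.
- ctrl.close_job(): hands the job in; it is judged then, once.
The state is a dict: "time": time; "joint_positions": joint angles; "qd": joint speeds; "joint_torque": joint torques, N m; "position": TCP position; "tool_rot": TCP orientation; "ft_force": force on the tool from outside, world axes, zero at the start; "torque": the same for the moment, N m; "grip_width": opening from 0.0 (shut) to 1.0 (fully open); "grip_force": force on a finger pad.
Only numpy, scipy, OpenCV 4.12 (cv2) and the standard library are available. Lean on these libraries where they do the work, as an engineer would, in place of code of your own. Each camera call takes 0.05 s, during which the arm holds its last target. There are 200 camera calls.

## Working session

There is one attempt and no reset: what is moved stays moved. The work goes in short steps, Python scripts to look and compute and a shell command to move; the robot and the scene stay as the last step left them, time stands still between calls to the robot, and variables do not carry over. Pictures are saved under pics/ and viewed, at most 10 in all, crops included, and the job is handed in when it is done.

```bash
ls; mkdir -p pics; python3 - <<'E'
from bench import ctrl
import cv2
s=ctrl.get_state(); print(s['time'],s['position'],s['tool_rot'],s['grip_width'])
for n in("scene","top","wrist"):
    print(n,ctrl.camera_model(n)); cv2.imwrite(f"pics/{n}0.png",ctrl.get_image(n)[:,:,::-1])
a=cv2.imread("pics/top0.png"); cv2.imwrite("pics/top0b.png",cv2.resize(a,(800,600),interpolation=cv2.INTER_CUBIC))
E
```

```text
bench.py
inch.py
pics
0.0 [0.27066326 0.59037263 0.22149001] [-6.69826582e-01 -3.06906033e+00  2.87330157e-03] 0.9997597542753017
scene {'vertical_fov': 43.446654148062834, 'cx': 279.3978310212258, 'cy': 203.26235405568488, 'rvec': array([ 2.34186591, -1.04253781,  0.32090164]), 'tvec': array([-0.26682555,  0.4831157 ,  1.17485504])}
top {'vertical_fov': 49.37340674652526, 'cx': 283.84185068365565, 'cy': 202.05105102674295, 'rvec': array([ 2.21711939, -1.99132789,  0.21641811]), 'tvec': array([0.09369645, 0.59018145, 1.147132  ])}
wrist {'vertical_fov': 70.17342479809226, 'cx': 272.9528613517303, 'cy': 209.4915036061403, 'hand_eye': array([[-5.82894773e-04, -9.52445546e-01, -3.04708290e-01,
         8.37141588e-02],
       [ 9.99999472e-01, -8.13107079e-04,  6.28620086e-04,
        -1.90456556e-05],
       [-8.46486869e-04, -3.04707762e-01,  9.52445517e-01,
        -1.62565592e-01],
       [ 0.00000000e+00,  0.00000000e+00,  0.00000000e+00,
         1.00000000e+00]])}
```

View pics/top0b.png

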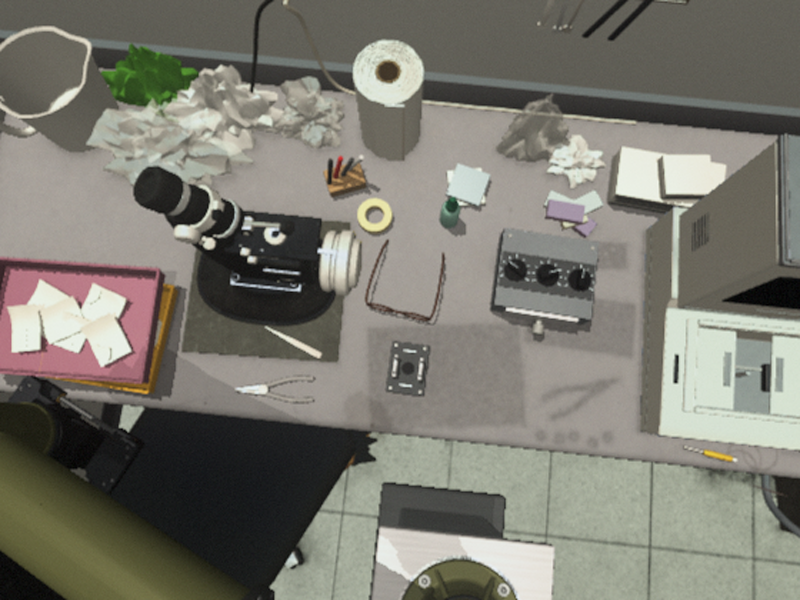

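View pics/scene0.png

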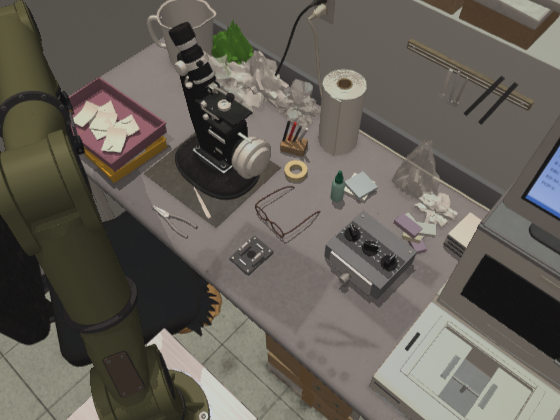

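The top view shows the safe's dials at about (515,267), (547,272) and (580,280) in the 800-px picture, the knob at (538,328) and the cradle centred at (409,368). The bottle is at (450,212), the spectacles at (405,285) and the pliers at (280,390).

```bash
cat > h.py <<'E'
from bench import ctrl
import cv2, numpy as np
from scipy.spatial.transform import Rotation as R
def cam(n,st=None):
    m=ctrl.camera_model(n)
    if n=="wrist":
        st=st or ctrl.get_state(); H=m["hand_eye"]; Rt=R.from_rotvec(st['tool_rot']).as_matrix()
        Rc=Rt@H[:3,:3]; c=Rt@H[:3,3]+np.array(st['position'])
    else:
        Rc=R.from_rotvec(m['rvec']).as_matrix().T; c=-Rc@m['tvec']
    return m,Rc,c,210/np.tan(np.radians(m['vertical_fov']/2))
def p2w(n,uv,z,st=None):
    m,Rc,c,f=cam(n,st); out=[]
    for u,v in uv:
        d=Rc@np.array([(u-m['cx'])/f,(v-m['cy'])/f,1]); out.append(c+d*(z-c[2])/d[2])
    return np.array(out)
def w2p(n,P,st=None):
    m,Rc,c,f=cam(n,st); q=(np.atleast_2d(P)-c)@Rc
    return q[:,:2]/q[:,2:]*f+[m['cx'],m['cy']]
def pose():
    s=ctrl.get_state(); Rt=R.from_rotvec(s['tool_rot']).as_matrix()
    return s,np.array(s['position']),Rt
def go(xyz,yaw=None):
    "shift in tool axes to TCP xyz and turn so that tool y lies along world direction yaw"
    s,p,Rt=pose(); d=Rt.T@(np.array(xyz)-p); t=None
    if yaw is not None:
        a=np.arctan2(Rt[1,1],Rt[0,1]); t=-(yaw-a); t=(t+np.pi/2)%np.pi-np.pi/2
    return d.round(4),t
def shot(n,name,crop=None,scale=1):
    s=ctrl.get_state(); im=ctrl.get_image(n)[:,:,::-1]
    cv2.imwrite(f"pics/{name}.png",im); np.save(f"pics/{name}.npy",np.r_[s['position'],s['tool_rot']])
    return s
def ld(name):
    a=np.load(f"pics/{name}.npy"); return dict(position=a[:3],tool_rot=a[3:])
E
python3 - <<'E'
from h import *
k=.7
def P(l,z): return p2w("top",[(a*k,b*k) for a,b in l],z).round(3).tolist()
print("dials",P([(515,267),(547,272),(580,280)],.085))
print("knob",P([(538,328)],.034)); print("cradle",P([(391,343),(429,345),(427,394),(388,392)],.008))
print("safetop",P([(503,229),(597,239),(592,327),(493,310)],.064))
print("bottle",P([(450,200)],.12),"pl",P([(280,390)],.005),"spec",P([(405,315),(440,255),(385,245)],.03))
s,p,Rt=pose(); print(Rt.round(3), s['joint_positions'])
E
```

```text
dials [[0.634, -0.039, 0.085], [0.631, -0.098, 0.085], [0.622, -0.159, 0.085]]
knob [[0.534, -0.098, 0.034]]
cradle [[0.48, 0.173, 0.008], [0.484, 0.101, 0.008], [0.392, 0.096, 0.008], [0.388, 0.169, 0.008]]
safetop [[0.711, -0.015, 0.064], [0.71, -0.192, 0.064], [0.542, -0.191, 0.064], [0.554, -0.008, 0.064]]
bottle [[0.737, 0.092, 0.12]] pl [[0.37, 0.371, 0.005]] spec [[0.533, 0.152, 0.03], [0.657, 0.098, 0.03], [0.665, 0.205, 0.03]]
[[-0.909  0.417 -0.001]
 [ 0.417  0.909 -0.001]
 [-0.    -0.001 -1.   ]] [-1.12689288  0.32167973 -0.07005219  1.4513945   0.02261522  1.37079154
 -0.05685057]
```

```bash
R="-.6 -.48 -.02 -.33 1"; python3 inch.py '-.6 -.48 -.02 -.33 1;-.6 -.48 -.02 -.33 1;-.6 -.48 -.02 -.33 1;-.6 -.48 -.02 -.33 1;-.6 -.48 -.02 -.33 1;-.6 -.48 -.02 -.33 1;-.6 -.48 -.02 -.33 1;-.6 -.48 -.02 -.33 1;-.6 -.48 -.02 -.33 1;-.6 -.48 -.02 -.33 1;-.6 -.48 -.02 -.33 1;-.6 -.48 -.02 -.33 1;-.6 -.48 -.02 -.33 1;-.6 -.48 -.02 -.33 1;-.6 -.48 -.02 -.33 1;-.6 -.48 -.02 -.33 1;-.6 -.48 -.02 -.33 1;-.6 -.48 -.02 -.33 1;-.6 -.48 -.02 -.33 1;-.6 -.48 -.02 -.33 1'
python3 - <<'E'
from h import *
s=shot("wrist","w1"); print(s['position'],R.from_rotvec(s['tool_rot']).as_matrix().round(3).tolist(),s['joint_positions'].round(2))
a=cv2.imread("pics/w1.png"); cv2.imwrite("pics/w1b.png",cv2.resize(a,(800,600),interpolation=cv2.INTER_CUBIC))
E
```

```text
time: 2.15
position: [0.6161, -0.0934, 0.2426]
tool_rot: [-0.152, -3.138, -0.002]
ft_force: [0.7, 0.5, 0.2]
grip_width: 0.999
grip_force: 0.0
[ 0.61613489 -0.09337336  0.24260053] [[-0.995, 0.097, -0.0], [0.097, 0.995, 0.001], [0.0, 0.001, -1.0]] [-0.28  0.27  0.48  1.51 -0.12  1.39  1.68]
```

View pics/w1b.png

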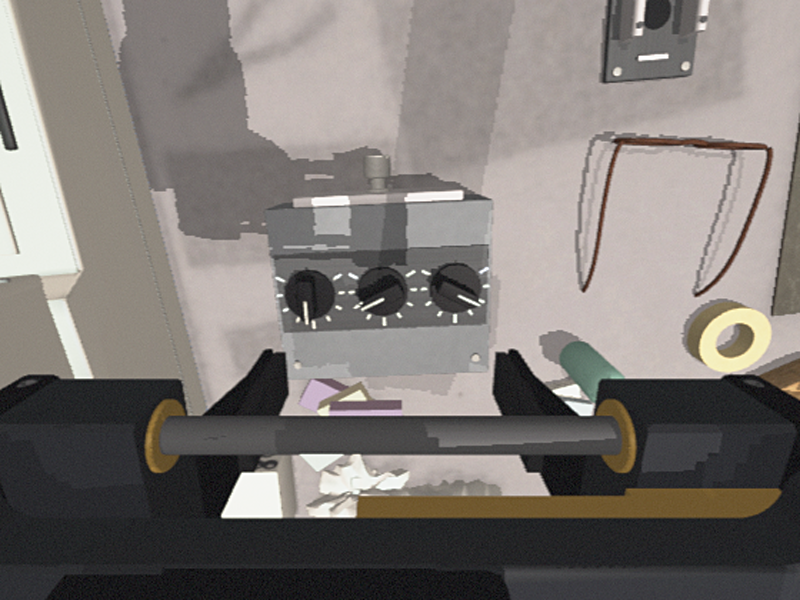

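The wrist view (image down is +x, image right is +y) shows the dials at about (460,288) left, (381,293) middle and (309,296) right, and the knob at (377,165). The left pointer aims down-right, the middle one down-left and the right one straight back. The cradle is at the upper right, around (652,40).

```bash
python3 - <<'E'
from h import *
st=ld("w1"); k=.7
P=lambda l,z:p2w("wrist",[(a*k,b*k) for a,b in l],z,st)
d=P([(460,288),(381,293),(309,296)],.0705); print(d.round(4))
print("knob",P([(377,158)],.045).round(4),"plate corners",P([(603,81),(690,80)],.008).round(4))
v=d[0]-d[2]; yaw=np.arctan2(-v[0],v[1]); print(yaw,np.hypot(*v[:2]))
tips=P([(482,302),(362,307),(307,320)],.082)
for c,t in zip(P([(457,288),(381,293),(309,298)],.0705),tips):
    a=np.arctan2(t[1]-c[1],t[0]-c[0]); print("dial",-(a-yaw))
# overlay
c=d.mean(0); x=np.array([np.cos(yaw),np.sin(yaw),0]); y=np.array([-x[1],x[0],0])
im=cv2.imread("pics/w1.png"); u0,v0,w,h=170,90,190,180; s=4
big=cv2.resize(im[v0:v0+h,u0:u0+w],None,fx=s,fy=s,interpolation=cv2.INTER_CUBIC)
def dot(p,col):
    q=(w2p("wrist",p,st)[0]-[u0,v0])*s; cv2.circle(big,(int(q[0]),int(q[1])),2,col,-1)
c[2]=0
for i in(-1,0,1):
    b=c+.06*i*y+[0,0,.0705]
    for a in np.arange(0,2*np.pi,.3): dot(b+.021*(np.cos(a)*x+np.sin(a)*y),(0,0,255))
    dot(b+[0,0,.0185],(0,255,0))
for a,b in((-1,-1),(-1,1),(1,1),(1,-1)):
    for dx in (0,.01,-.01): dot(c+(.075*a+dx)*x+.09*b*y+[0,0,.064],(0,255,255))
cv2.imwrite("pics/ov1.png",big)
E
```

```text
[[ 0.6354 -0.0376  0.0705]
 [ 0.6334 -0.1022  0.0705]
 [ 0.6301 -0.1612  0.0705]]
knob [[ 0.5284 -0.0949  0.045 ]] plate corners [[0.4853 0.0997 0.008 ]
 [0.4916 0.1724 0.008 ]]
-0.04299296120690307 0.12378097789248521
dial -1.0970701313845328
dial 1.126799637723685
dial 0.0832960593425521
```

View pics/ov1.png

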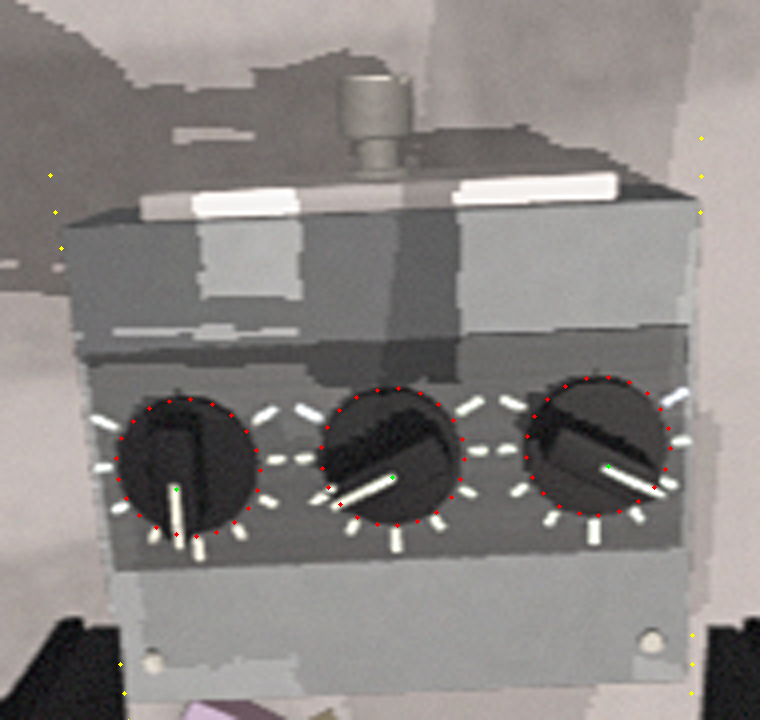

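```bash
python3 - <<'E'
from h import *
st=ld("w1")
P=lambda l,z:p2w("wrist",[(a/4+170,b/4+90) for a,b in l],z,st)
c=P([(68,228),(697,197),(686,682),(130,702)],.064)[:,:2] # -x-y, -x+y, +x+y, +x-y
M=np.array([(-.075,-.09),(-.075,.09),(.075,.09),(.075,-.09)])
A=c-c.mean(0); H=M.T@A; yaw=np.arctan2(H[0,1]-H[1,0],H[0,0]+H[1,1]); print("centre",c.mean(0),"yaw",yaw)
rot=np.array([[np.cos(yaw),-np.sin(yaw)],[np.sin(yaw),np.cos(yaw)]]); print("resid mm",((M@rot.T-A)*1e3).round(1).tolist())
for n,a,b in(("L",(607,466),(660,494)),("M",(392,477),(336,507)),("R",(174,487),(181,547))):
    q=P([a,b],.089); v=q[1]-q[0]; print(n,q[0].round(4),"angle",-(np.arctan2(v[1],v[0])-yaw), np.hypot(*v[:2]))
print("knob", P([(378,75),(375,140)],.045).round(4), P([(340,110),(412,110)],.034).round(4))
print(P([(396,540),(393,456)],.0705).round(4),P([(595,530),(597,446)],.0705).round(4),P([(199,548),(188,466)],.0705).round(4))
E
```

```text
centre [ 0.63779095 -0.10021926] yaw -0.05249909112011894
resid mm [[-0.6, -1.7], [0.1, 2.1], [-0.3, 1.4], [0.7, -1.8]]
L [ 0.6354 -0.0408  0.089 ] angle -1.0316708779793322 0.017263844083461304
M [ 0.6327 -0.1003  0.089 ] angle 1.1053242947545672 0.01800637814014817
R [ 0.6297 -0.161   0.089 ] angle -0.005100161280079972 0.01787783179655236
knob [[ 0.5264 -0.094   0.045 ]
 [ 0.5441 -0.0968  0.045 ]] [[ 0.5349 -0.1065  0.034 ]
 [ 0.537  -0.0853  0.034 ]]
[[ 0.6584 -0.102   0.0705]
 [ 0.6322 -0.1002  0.0705]] [[ 0.661  -0.0427  0.0705]
 [ 0.635  -0.0408  0.0705]] [[ 0.6551 -0.161   0.0705]
 [ 0.6294 -0.1603  0.0705]]
```

```bash
python3 - <<'E'
from h import *
for n,p,y in(("M",(.6327,-.1003,.074),.472),("L",(.635,-.0405,.074),2.566),("R",(.6297,-.1606,.074),1.519)): print(n,go(p,y),go((p[0],p[1],.12)))
E
```

```text
M (array([-0.0171, -0.0052,  0.1687]), np.float64(1.0015652779480608)) (array([-0.0171, -0.0051,  0.1227]), None)
L (array([-0.0136,  0.0546,  0.1688]), np.float64(-1.092434722051939)) (array([-0.0136,  0.0546,  0.1228]), None)
R (array([-0.0199, -0.0655,  0.1686]), np.float64(-0.0454347220519391)) (array([-0.02  , -0.0654,  0.1226]), None)
```

```bash
python3 inch.py '-.0171 -.0052 .04 .15 .35;-.0171 -.0052 .08 .3 .35;-.0171 -.0052 .12 .45 .35;-.0171 -.0052 .12 .6 .35;-.0171 -.0052 .12 .75 .35;-.0171 -.0052 .12 .9 .35;-.0171 -.0052 .12 1 .35;-.0171 -.0052 .12 1 .35;-.0171 -.0052 .145 1 .35;-.0171 -.0052 .16 1 .35;-.0171 -.0052 .1687 1 .35;-.0171 -.0052 .1687 1 .35;-.0171 -.0052 .1687 1 0;-.0171 -.0052 .1687 1 0;-.0171 -.0052 .1687 1 0;-.0171 -.0052 .1687 1 0;-.0171 -.0052 .1687 1 0;-.0171 -.0052 .1687 1 0' 20
python3 -c "
from h import *
s=ctrl.get_state();print(s['joint_positions'].round(2),s['torque'].round(2)); shot('scene','s2')"
```

```text
time: 4.0
position: [0.6328, -0.103, 0.0746]
tool_rot: [1.642, 2.678, -0.0]
ft_force: [-3.1, -0.5, 6.0]
grip_width: 0.138
grip_force: 19.8
[-0.35  0.46  0.6   1.66 -0.29  1.11  0.8 ] [-0.26  0.64 -0.1 ]
```

```bash
python3 inch.py '0 0 0 0 .35;0 0 0 0 .35;0 0 0 0 .35;0 0 -.04 0 .35;0 0 -.046 0 .35;0 0 -.046 0 .35'
python3 - <<'E'
from h import *
for n,p,y in(("L",(.635,-.0405,.074),2.566),("L2",(.635,-.0405,.12),2.566-.5236)): print(n,go(p,y),go((p[0],p[1],.12)))
E
```

```text
time: 4.65
position: [0.6341, -0.1023, 0.1215]
tool_rot: [1.64, 2.676, 0.003]
ft_force: [0.2, -0.7, -0.2]
grip_width: 0.349
grip_force: 0.0
L (array([0.0548, 0.0287, 0.0475]), np.float64(1.0469031913790245)) (array([0.0547, 0.0288, 0.0015]), None)
L2 (array([0.0547, 0.0288, 0.0015]), np.float64(1.5705031913790246)) (array([0.0547, 0.0288, 0.0015]), None)
```

```bash
python3 inch.py '.02 .01 0 .15 .35;.04 .02 0 .3 .35;.055 .029 0 .45 .35;.055 .029 0 .6 .35;.055 .029 0 .75 .35;.055 .029 0 .9 .35;.055 .029 0 1.047 .35;.055 .029 0 1.047 .35;.055 .029 .025 1.047 .35;.055 .029 .04 1.047 .35;.055 .029 .0475 1.047 .35;.055 .029 .0475 1.047 .35;.055 .029 .0475 1.047 0;.055 .029 .0475 1.047 0;.055 .029 .0475 1.047 0;.055 .029 .0475 1.047 0;.055 .029 .0475 1.047 0' 20
python3 -c "
from h import *
s,p,Rt=pose();print(s['joint_positions'].round(2),s['torque'].round(2),np.arctan2(Rt[1,1],Rt[0,1])%np.pi)"
```

```text
time: 6.35
position: [0.6351, -0.0412, 0.0726]
tool_rot: [2.758, 1.497, 0.003]
ft_force: [4.9, -1.8, -3.3]
grip_width: 0.138
grip_force: 20.0
[-0.58  0.5   0.78  1.68 -0.38  1.12 -0.27] [-0.53 -0.97  0.04] 2.5654813889030104
```

```bash
python3 inch.py '0 0 0 .13 0;0 0 0 .26 0;0 0 0 .4 0;0 0 0 .525 0;0 0 0 .525 0;0 0 0 .525 0'
python3 -c "
from h import *
s,p,Rt=pose();print(s['joint_positions'].round(2),s['torque'].round(2),np.arctan2(Rt[1,1],Rt[0,1])%np.pi, 'want',2.042)"
python3 inch.py '0 0 0 0 .35;0 0 0 0 .35;0 0 0 0 .35;0 0 -.04 0 .35;0 0 -.046 0 .35;0 0 -.046 0 .35'
python3 - <<'E'
from h import *
print(go((.6297,-.1606,.074),1.519))
E
```

```text
time: 6.95
position: [0.6352, -0.0413, 0.0726]
tool_rot: [3.053, 0.73, 0.005]
ft_force: [4.3, -2.3, -3.5]
grip_width: 0.136
grip_force: 20.0
[-0.65  0.54  0.89  1.68 -0.45  1.14 -0.74] [-0.58 -0.88 -0.09] 2.040110632097175 want 2.042
time: 7.55
position: [0.6347, -0.0402, 0.12]
tool_rot: [-3.055, -0.732, -0.005]
ft_force: [0.1, 0.2, 0.5]
grip_width: 0.347
grip_force: 0.0
(array([-0.0591,  0.1051,  0.0459]), np.float64(0.5218295152755399))
```

```bash
python3 inch.py '-.02 .035 0 .13 .35;-.04 .07 0 .26 .35;-.059 .105 0 .4 .35;-.059 .105 0 .522 .35;-.059 .105 0 .522 .35;-.059 .105 .025 .522 .35;-.059 .105 .04 .522 .35;-.059 .105 .0459 .522 .35;-.059 .105 .0459 .522 .35;-.059 .105 .0459 .522 0;-.059 .105 .0459 .522 0;-.059 .105 .0459 .522 0;-.059 .105 .0459 .522 0;-.059 .105 .0459 .522 0' 20
python3 -c "
from h import *
s,p,Rt=pose();print(s['joint_positions'].round(2),s['torque'].round(2),np.arctan2(Rt[1,1],Rt[0,1])%np.pi)"
python3 inch.py '0 0 0 -.13 0;0 0 0 -.26 0;0 0 0 -.4 0;0 0 0 -.53 0;0 0 0 -.66 0;0 0 0 -.79 0;0 0 0 -.92 0;0 0 0 -1.047 0;0 0 0 -1.047 0;0 0 0 -1.047 0'
python3 -c "
from h import *
s,p,Rt=pose();print(s['joint_positions'].round(2),s['torque'].round(2),np.arctan2(Rt[1,1],Rt[0,1])%np.pi,'want',2.566)"
```

```text
time: 8.95
position: [0.6287, -0.1613, 0.0726]
tool_rot: [3.139, -0.083, 0.001]
ft_force: [0.8, -2.9, -0.2]
grip_width: 0.136
grip_force: 20.0
[-0.52  0.62  0.99  1.65 -0.55  1.18 -1.01] [-0.52 -0.03 -0.01] 1.518177689976975
time: 9.95
position: [0.6288, -0.1614, 0.0726]
tool_rot: [2.762, 1.494, 0.0]
ft_force: [2.0, -2.6, -2.6]
grip_width: 0.135
grip_force: 20.0
[-0.37  0.52  0.77  1.65 -0.39  1.13 -0.08] [-0.82 -0.26  0.04] 2.5621631389141983 want 2.566
```

```bash
python3 inch.py '0 0 0 0 .5;0 0 0 0 .5;0 0 0 0 .5;0 0 -.04 0 .5;0 0 -.046 0 .5;0 0 -.046 0 .5'
python3 - <<'E'
from h import *
print(go((.536,-.0955,.021),1.519))
E
```

```text
time: 10.55
position: [0.6298, -0.1605, 0.1202]
tool_rot: [2.76, 1.498, 0.005]
ft_force: [0.1, 1.2, -0.1]
grip_width: 0.486
grip_force: 0.0
(array([ 0.0032, -0.1143,  0.099 ]), np.float64(1.0466321765110846))
```

```bash
python3 inch.py '.001 -.04 0 .15 .5;.002 -.08 0 .3 .5;.0032 -.1143 0 .45 .5;.0032 -.1143 0 .6 .5;.0032 -.1143 0 .75 .5;.0032 -.1143 0 .9 .5;.0032 -.1143 0 1.047 .5;.0032 -.1143 0 1.047 .5'
python3 - <<'E'
from h import *
print(go((.536,-.0955,.021),1.519))
s=shot("wrist","w2"); print(s['position'],w2p("wrist",[(.536,-.0955,.034),(.6378,-.1,.064)],s))
a=cv2.imread("pics/w2.png"); cv2.imwrite("pics/w2b.png",cv2.resize(a,(800,600),interpolation=cv2.INTER_CUBIC))
E
```

```text
time: 11.35
position: [0.5337, -0.095, 0.1174]
tool_rot: [3.14, -0.082, -0.003]
ft_force: [-0.7, -1.4, -0.8]
grip_width: 0.5
grip_force: 0.0
(array([0.0026, 0.0003, 0.0964]), np.float64(-0.0005563113428470601))
[ 0.53365332 -0.09502464  0.11743052] [[273.3231241  213.58105815]
 [272.04313713  83.58706964]]
```

View pics/w2b.png

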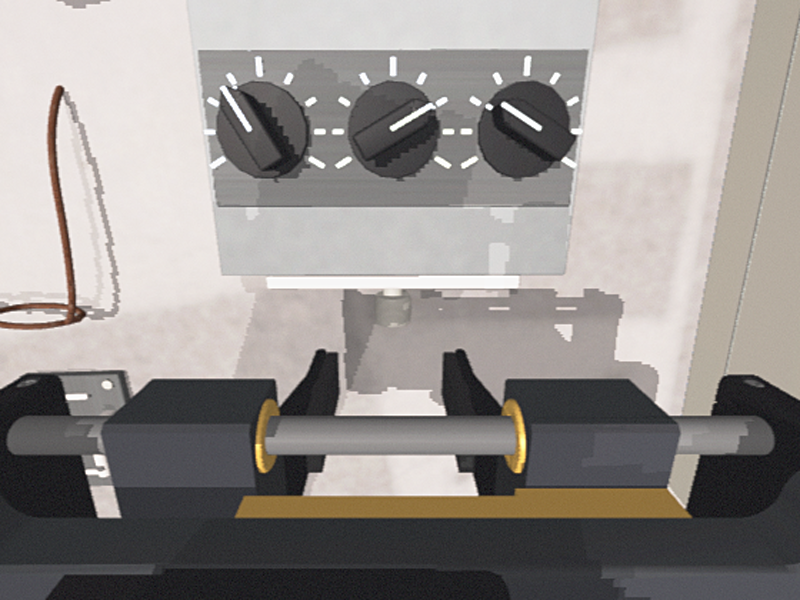

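The dials point at marks 3, 6 and 2. The knob is at (393,308), within 2 px of my prediction, so I'll grip it and pull.

```bash
python3 inch.py '.0026 .0003 .045 0 .5;.0026 .0003 .08 0 .5;.0026 .0003 .0964 0 .5;.0026 .0003 .0964 0 .5;.0026 .0003 .0964 0 0;.0026 .0003 .0964 0 0;.0026 .0003 .0964 0 0;.0026 .0003 .0964 0 0;.0026 .0003 .0964 0 0' 25
python3 inch.py '-.008 0 0 0 0;-.016 0 0 0 0;-.03 0 0 0 0;-.045 0 0 0 0;-.06 0 0 0 0;-.07 0 0 0 0;-.077 0 0 0 0;-.08 0 0 0 0;-.08 0 0 0 0;-.08 0 0 0 0'
```

```text
time: 12.3
position: [0.5381, -0.0966, 0.0233]
tool_rot: [3.14, -0.082, 0.004]
ft_force: [0.2, -1.4, 5.7]
grip_width: 0.239
grip_force: 25.0
time: 13.3
position: [0.4602, -0.0926, 0.0233]
tool_rot: [3.139, -0.082, 0.012]
ft_force: [6.4, -3.7, 1.8]
grip_width: 0.243
grip_force: 25.0
```

```bash
python3 inch.py '-.003 0 0 0 0;-.004 0 0 0 0;-.004 0 0 0 0'
python3 inch.py '0 0 0 0 .5;0 0 0 0 .5;0 0 0 0 .5;0 0 -.045 0 .8;0 0 -.09 0 .8;.05 0 -.13 0 .8;.06 0 -.16 0 .8;.06 0 -.16 0 .8'
python3 - <<'E'
from h import *
s=shot("wrist","w3"); print(s['position'],s['tool_rot'])
a=cv2.imread("pics/w3.png"); cv2.imwrite("pics/w3b.png",cv2.resize(a,(800,600),interpolation=cv2.INTER_CUBIC))
E
```

```text
time: 13.6
position: [0.4601, -0.0927, 0.0235]
tool_rot: [3.137, -0.081, 0.026]
ft_force: [19.2, -5.3, -15.6]
grip_width: 0.242
grip_force: 25.0
time: 14.4
position: [0.518, -0.0941, 0.1875]
tool_rot: [-3.137, 0.079, -0.017]
ft_force: [0.3, 0.9, -0.4]
grip_width: 0.781
grip_force: 0.0
[ 0.51797312 -0.09407903  0.18747317] [-3.13701417  0.07904952 -0.01689384]
```

View pics/w3b.png

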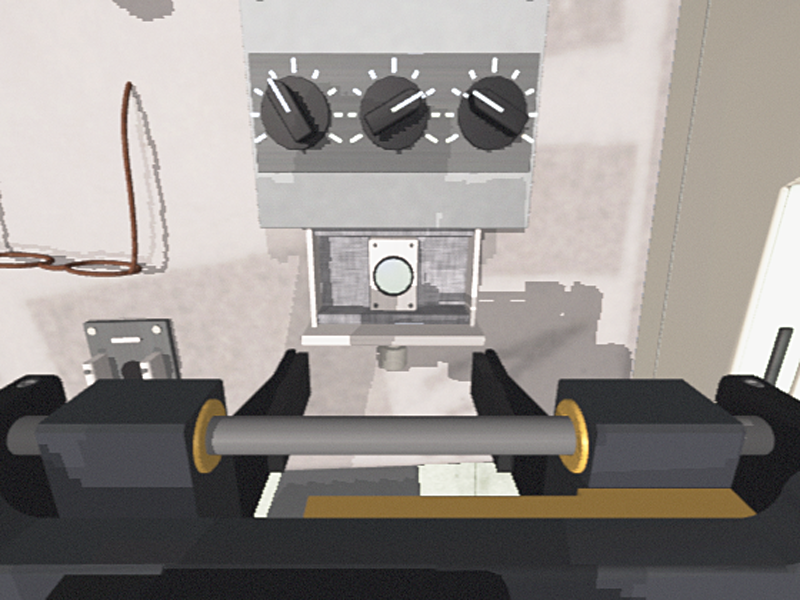

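The drawer is open. The lens top's corners are at (368,240), (418,240), (419,311) and (369,311), with the glass centre at (393,276).

```bash
python3 - <<'E'
from h import *
st=ld("w3"); k=.7
P=lambda l,z:p2w("wrist",[(a*k,b*k) for a,b in l],z,st)
c=P([(368,240),(418,240),(419,311),(369,311)],.036); print(c.round(4).tolist(),c.mean(0).round(4),P([(393,276)],.036).round(4))
print(np.linalg.norm(c-np.roll(c,1,0),axis=1))
print("knob",P([(395,357)],.045).round(4))
s,p,Rt=pose(); print(Rt.round(3).tolist())
m=c.mean(0); print(go((m[0],m[1],.0215),1.519),go((m[0],m[1],.1)))
E
```

```text
[[0.5507, -0.0788, 0.036], [0.5488, -0.1158, 0.036], [0.4933, -0.1148, 0.036], [0.4952, -0.0759, 0.036]] [ 0.522  -0.0963  0.036 ] [[ 0.5223 -0.096   0.036 ]]
[0.05554513 0.03701659 0.05553892 0.03894791]
knob [[ 0.4593 -0.0944  0.045 ]]
[[0.999, -0.051, 0.004], [-0.051, -0.999, 0.001], [0.004, -0.002, -1.0]]
(array([0.0067, 0.0018, 0.1626]), np.float64(0.0004744902835644993)) (array([0.007 , 0.0017, 0.0841]), None)
```

```bash
python3 inch.py '.007 .0018 .045 0 .68;.007 .0018 .085 0 .68;.007 .0018 .11 0 .68;.007 .0018 .11 0 .68;.007 .0018 .13 0 .68;.007 .0018 .145 0 .68;.007 .0018 .155 0 .68;.007 .0018 .162 0 .68;.007 .0018 .162 0 .68'
python3 -c "
from h import *
print(go((.522,-.0963,.0215),1.519))"
```

```text
time: 15.35
position: [0.5195, -0.0968, 0.0195]
tool_rot: [3.14, -0.082, -0.002]
ft_force: [0.4, -0.4, 0.2]
grip_width: 0.68
grip_force: 0.0
(array([ 0.0025, -0.0007, -0.002 ]), np.float64(-0.00045043016432666505))
```

```bash
python3 inch.py '.0025 -.0007 -.002 0 .68;.0025 -.0007 -.002 0 0;.0025 -.0007 -.002 0 0;.0025 -.0007 -.002 0 0;.0025 -.0007 -.002 0 0;.0025 -.0007 -.002 0 0;.0025 -.0007 -.002 0 0' 15
python3 inch.py '0 0 -.01 0 0;0 0 -.03 0 0;0 0 -.07 0 0;0 0 -.11 0 0;0 0 -.11 0 0'
python3 -c "
from h import *
print(go((.5,.035,.1),np.pi/2),go((.5,.035,.0085),np.pi/2))"
```

```text
time: 16.05
position: [0.5227, -0.0963, 0.0222]
tool_rot: [-3.14, 0.082, -0.0]
ft_force: [-0.8, -0.8, 3.7]
grip_width: 0.411
grip_force: 15.0
time: 16.55
position: [0.526, -0.0976, 0.1371]
tool_rot: [-3.139, 0.083, -0.014]
ft_force: [0.7, 0.1, -1.5]
grip_width: 0.411
grip_force: 15.0
(array([-0.0334, -0.131 ,  0.037 ]), np.float64(-0.05289396761561438)) (array([-0.0342, -0.1309,  0.1285]), np.float64(-0.05289396761561438))
```

```bash
python3 inch.py '-.01 -.04 0 -.02 0;-.02 -.08 0 -.053 0;-.034 -.131 .02 -.053 0;-.034 -.131 .06 -.053 0;-.034 -.131 .095 -.053 0;-.034 -.131 .112 -.053 0;-.034 -.131 .112 -.053 0'
python3 -c "
from h import *
print(pose()[0]['ft_force'],go((.5,.035,.0085),np.pi/2))"
```

```text
time: 17.25
position: [0.4925, 0.0356, 0.0175]
tool_rot: [3.139, 0.001, -0.009]
ft_force: [-0.2, -0.3, -0.8]
grip_width: 0.408
grip_force: 15.0
[-0.24276982 -0.29114344 -0.82625169] (array([0.0075, 0.0006, 0.0089]), np.float64(0.0006105203851585195))
```

```bash
python3 inch.py '0 0 .004 0 0;0 0 .007 0 0;0 0 .009 0 0;0 0 .009 0 0;0 0 .009 0 0'
python3 inch.py '0 0 0 0 .7;0 0 0 0 .7;0 0 0 0 .7;0 0 -.04 0 .7;0 0 -.09 0 .7;0 0 -.14 0 .95;-.01 0 -.19 0 .95;-.01 0 -.19 0 .95;-.01 0 -.19 0 .95'
python3 - <<'E'
from h import *
s=shot("wrist","w4"); print(s['position'],s['tool_rot'],s['joint_positions'].round(2))
a=cv2.imread("pics/w4.png"); cv2.imwrite("pics/w4b.png",cv2.resize(a,(800,600),interpolation=cv2.INTER_CUBIC))
E
```

```text
time: 17.75
position: [0.4958, 0.0364, 0.0115]
tool_rot: [-3.141, -0.001, -0.001]
ft_force: [-0.2, -0.4, -1.0]
grip_width: 0.412
grip_force: 15.0
time: 18.65
position: [0.486, 0.0372, 0.2023]
tool_rot: [-3.135, -0.003, -0.004]
ft_force: [-0.3, 0.7, -0.1]
grip_width: 0.923
grip_force: 0.0
[0.48604696 0.03720903 0.20231667] [-3.13491996e+00 -2.90316654e-03 -3.94887497e-03] [-1.33 -0.13  1.15  1.9   0.11  1.29 -1.78]
```

View pics/w4b.png

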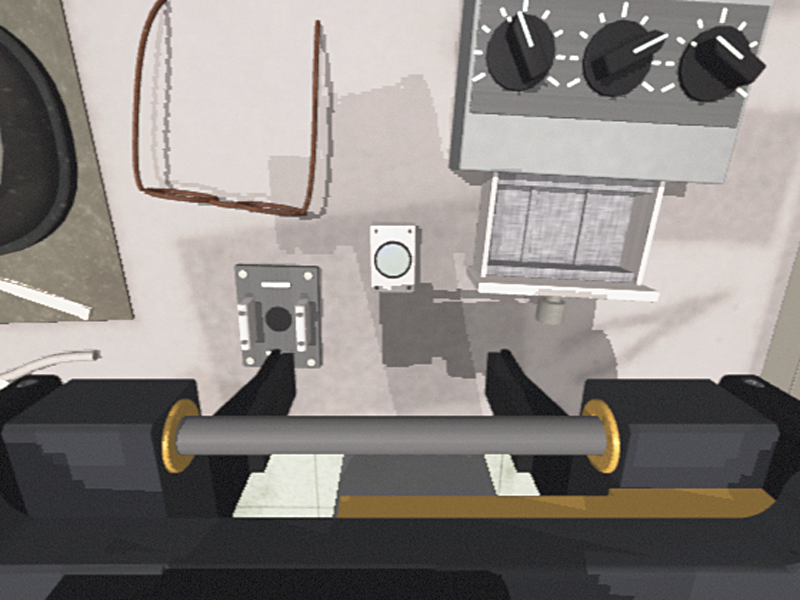

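The lens lies on the bare worktop, with corners at about (371,227), (415,225), (416,290) and (372,291). The cradle plate's corners are at about (236,266), (322,265), (322,368) and (241,366). I'll zoom in with a fitted overlay.

```bash
cat > fit.py <<'E'
from h import *
def fit(n,px,half,z,st):  # px order: (+x+y),(+x-y),(-x-y),(-x+y)
    c=p2w(n,px,z,st)[:,:2]; a,b=half; M=np.array([(a,b),(a,-b),(-a,-b),(-a,b)])
    A=c-c.mean(0); H=M.T@A; yaw=np.arctan2(H[0,1]-H[1,0],H[0,0]+H[1,1])
    r=np.array([[np.cos(yaw),-np.sin(yaw)],[np.sin(yaw),np.cos(yaw)]])
    return c.mean(0),yaw,((A-M@r.T)*1e3).round(1).tolist()
def box(big,st,c,yaw,half,z,u0,v0,s,col,n="wrist"):
    r=np.array([[np.cos(yaw),-np.sin(yaw)],[np.sin(yaw),np.cos(yaw)]]); a,b=half
    q=[np.r_[c+r@m,z] for m in((a,b),(a,-b),(-a,-b),(-a,b))]
    cv2.polylines(big,[((w2p(n,q,st)-[u0,v0])*s+s/2).astype(np.int32)],True,col,1)
E
python3 - <<'E'
from fit import *
st=ld("w4"); k=.7
cr=fit("wrist",[(236*k,266*k),(322*k,265*k),(322*k,368*k),(241*k,366*k)],(.048,.036),.008,st)
le=fit("wrist",[(371*k,227*k),(415*k,225*k),(416*k,290*k),(372*k,291*k)],(.028,.018),.022,st)
print(cr);print(le)
im=cv2.imread("pics/w4.png"); u0,v0,w,h,s=155,145,150,120,5
big=cv2.resize(im[v0:v0+h,u0:u0+w],None,fx=s,fy=s,interpolation=cv2.INTER_CUBIC)
box(big,st,*cr[:2],(.048,.036),.008,u0,v0,s,(0,0,255)); box(big,st,*le[:2],(.028,.018),.022,u0,v0,s,(0,255,0))
box(big,st,*cr[:2],(.020,.020),.031,u0,v0,s,(255,255,0))
cv2.imwrite("pics/ov2.png",big)
E
```

```text
(array([0.43887104, 0.13644993]), np.float64(-0.03518896155178751), [[-1.6, 0.1], [2.0, -1.9], [0.2, -0.7], [-0.7, 2.5]])
(array([0.49611239, 0.03560627]), np.float64(0.02459648500538715), [[-1.5, -0.6], [-0.7, 0.2], [1.2, -0.3], [1.0, 0.6]])
```

View pics/ov2.png

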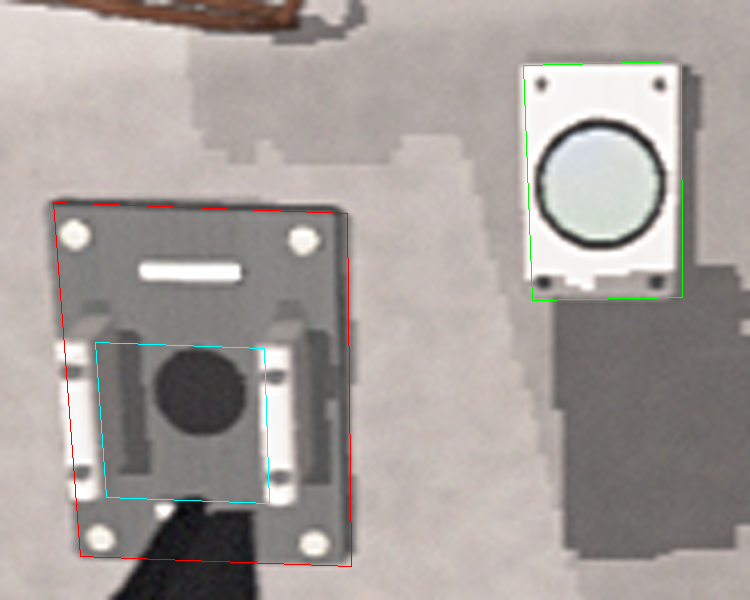

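```bash
python3 - <<'E'
from fit import *
st=ld("w4"); f=lambda l:[((a-2.5)/5+155,(b-2.5)/5+145) for a,b in l]
P=lambda l,z:p2w("wrist",f(l),z,st)
print("screws",fit("wrist",f([(75,234),(303,240),(314,543),(99,538)]),(.041,.028),.009,st))
c=P([(75,234),(303,240),(314,543),(99,538)],.009); print(np.linalg.norm(c-np.roll(c,1,0),axis=1).round(4))
q=P([(88,342),(262,346),(270,502),(97,496)],.029); print("cheek inner",q.mean(0),np.linalg.norm(q-np.roll(q,1,0),axis=1).round(4), q.round(4).tolist())
print("hole",P([(200,391)],.008))
l=f([(541,84),(659,84),(655,283),(543,283)]); print("dots",fit("wrist",l,(.024,.0145),.022,st)); c=p2w("wrist",l,.022,st);print(np.linalg.norm(c-np.roll(c,1,0),axis=1).round(4))
print("ring",P([(600,183)],.022))
print("plate top corners",fit("wrist",f([(53,200),(338,207),(345,562),(82,555)]),(.048,.036),.008,st))
E
```

```text
screws (array([0.43854666, 0.13887818]), np.float64(-0.024146352905716102), [[0.1, 0.0], [0.1, -0.1], [-0.0, -0.2], [-0.2, 0.3]])
[0.0824 0.0561 0.0822 0.0565]
cheek inner [0.43849672 0.13821728 0.029     ] [0.0399 0.0414 0.0405 0.0425] [[0.459, 0.1583, 0.029], [0.4582, 0.1169, 0.029], [0.4177, 0.1176, 0.029], [0.4191, 0.1601, 0.029]]
hole [[0.43892497 0.1386055  0.008     ]]
dots (array([0.49574264, 0.03683238]), np.float64(-0.0008400145758639993), [[-0.3, -1.0], [-0.2, 0.9], [0.3, 1.2], [0.2, -1.1]])
[0.0475 0.027  0.0474 0.0268]
ring [[0.4963532  0.03671041 0.022     ]]
plate top corners (array([0.43978903, 0.13730078]), np.float64(-0.02764230065956833), [[-0.1, -1.2], [0.3, 0.9], [0.1, 1.3], [-0.3, -1.1]])
```

```bash
python3 inch.py '.0 0 .02 -.15 .95;0 0 .04 -.3 .95;0 0 .06 -.45 .95;.01 0 .08 -.6 .95;.01 0 .09 -.75 .95;.01 0 .1 -.9 .95;.01 0 .11 -1.05 .95;.01 0 .12 -1.2 .95;.01 0 .12 -1.35 .95;.01 0 .12 -1.5 .95;.01 0 .12 -1.571 .95;.01 0 .12 -1.571 .95;.01 0 .12 -1.571 .95'
python3 -c "
from h import *
print(pose()[0]['joint_positions'].round(2),go((.496,.0367,.0075),0))"
```

```text
time: 20.0
position: [0.4942, 0.0352, 0.079]
tool_rot: [-2.224, -2.219, 0.008]
ft_force: [0.7, -0.1, -0.3]
grip_width: 0.954
grip_force: 0.0
[-1.05  0.18  1.    2.02 -0.17  1.03  0.03] (array([0.0017, 0.0021, 0.0715]), np.float64(-0.002264432950642492))
```

```bash
python3 inch.py '.0017 .0021 .03 -.002 .95;.0017 .0021 .05 -.002 .95;.0017 .0021 .06 -.002 .95;.0017 .0021 .065 -.002 .95;.0017 .0021 .0695 -.002 .95;.0017 .0021 .0695 -.002 .95'
python3 -c "
from h import *
print(go((.496,.0367,.0075),0))"
```

```text
time: 20.6
position: [0.4977, 0.0379, 0.0116]
tool_rot: [2.218, 2.224, 0.0]
ft_force: [-0.2, -0.6, 0.0]
grip_width: 0.95
grip_force: 0.0
(array([-0.0012, -0.0017,  0.0041]), np.float64(0.0025704838340621095))
```

```bash
python3 inch.py '-.0012 -.0017 .004 .0025 .95;-.0012 -.0017 .004 .0025 .95;-.0012 -.0017 .004 .0025 0;-.0012 -.0017 .004 .0025 0;-.0012 -.0017 .004 .0025 0;-.0012 -.0017 .004 .0025 0;-.0012 -.0017 .004 .0025 0;-.0012 -.0017 .004 .0025 0' 20
python3 -c "
from h import *
s,p,Rt=pose(); np.save('grasp.npy',np.r_[p,Rt.ravel()]); print(p.round(4),np.arctan2(Rt[1,1],Rt[0,1]))"
python3 inch.py '0 0 -.015 0 0;0 0 -.04 0 0;0 0 -.08 0 0;0 0 -.08 0 0'
python3 -c "
from h import *
print(go((.4386,.1385,.08),-.024))"
```

```text
time: 21.4
position: [0.4959, 0.0368, 0.0077]
tool_rot: [-2.221, -2.222, -0.0]
ft_force: [0.6, 0.1, 1.3]
grip_width: 0.64
grip_force: 20.0
[0.4959 0.0368 0.0077] 0.0005430407344388016
time: 21.8
position: [0.4993, 0.0369, 0.0916]
tool_rot: [2.219, 2.219, 0.012]
ft_force: [0.1, 0.5, -1.8]
grip_width: 0.641
grip_force: 20.0
(array([ 0.1016, -0.0608,  0.0114]), np.float64(0.024039682143464303))
```

```bash
python3 inch.py '.035 -.02 0 .01 0;.07 -.04 0 .02 0;.1016 -.0608 0 .024 0;.1016 -.0608 .02 .024 0;.1016 -.0608 .037 .024 0;.1016 -.0608 .037 .024 0;.1016 -.0608 .037 .024 0'
python3 -c "
from h import *
print(go((.4386,.1385,.016),-.024))"
```

```text
time: 22.5
position: [0.4347, 0.1377, 0.0503]
tool_rot: [2.248, 2.194, -0.002]
ft_force: [0.9, 0.2, -1.2]
grip_width: 0.637
grip_force: 20.0
(array([0.0009, 0.0039, 0.0343]), np.float64(-0.0002281207332590629))
```

```bash
python3 inch.py '.0009 .0039 0 0 0;.0009 .0039 .004 0 0;.0009 .0039 .007 0 0;.0009 .0039 .007 0 0'
python3 -c "
from h import *
print(go((.4386,.1385,.016),-.024))"
```

```text
time: 22.9
position: [0.4387, 0.1389, 0.0433]
tool_rot: [-2.248, -2.195, 0.001]
ft_force: [0.1, 0.0, -1.1]
grip_width: 0.642
grip_force: 20.0
(array([-0.0004, -0.0001,  0.0273]), np.float64(0.00015092755347989595))
```

Within 0.5 mm of the target. I'll lower it past the tops of the cheeks and watch the force.

```bash
python3 inch.py '-.0004 0 .004 0 0;-.0004 0 .007 0 0;-.0004 0 .01 0 0;-.0004 0 .012 0 0;-.0004 0 .012 0 0'
python3 -c "
from h import *
print(go((.4386,.1385,.016),-.024),pose()[0]['torque'].round(2))"
```

```text
time: 23.4
position: [0.4386, 0.1386, 0.0312]
tool_rot: [2.247, 2.195, -0.001]
ft_force: [-0.6, -0.1, -1.2]
grip_width: 0.639
grip_force: 20.0
(array([-0.    , -0.    ,  0.0152]), np.float64(0.00041216281466915916)) [-0.1   0.04  0.02]
```

```bash
python3 inch.py '0 0 .003 0 0;0 0 .006 0 0;0 0 .009 0 0;0 0 .012 0 0;0 0 .0135 0 0;0 0 .0145 0 0;0 0 .015 0 0;0 0 .015 0 0;0 0 .015 0 0'
python3 -c "
from h import *
print(go((.4386,.1385,.0157),-.024),pose()[0]['torque'].round(2))"
```

```text
time: 24.3
position: [0.439, 0.1388, 0.0167]
tool_rot: [-2.247, -2.195, -0.0]
ft_force: [-0.0, 0.2, -1.1]
grip_width: 0.643
grip_force: 20.0
(array([-0.0003, -0.0004,  0.001 ]), np.float64(0.000520258883119018)) [-0.08  0.06 -0.  ]
```

```bash
python3 inch.py '0 0 .0005 0 0;0 0 .001 0 0;0 0 .001 0 0;0 0 .0015 0 0;0 0 .0015 0 0'
```

```text
time: 24.8
position: [0.439, 0.1388, 0.0156]
tool_rot: [-2.247, -2.195, 0.0]
ft_force: [-3.2, -0.5, 6.7]
grip_width: 0.643
grip_force: 20.0
```

Contact on the floor: 6.7 N up at the expected height. I'll release, retreat and look.

```bash
python3 inch.py '0 0 0 0 .72;0 0 0 0 .78;0 0 0 0 .78;0 0 -.01 0 .78;0 0 -.03 0 .78;0 0 -.07 0 .78;0 0 -.12 0 .78;-.04 0 -.15 0 .78;-.04 0 -.15 0 .78;-.04 0 -.15 0 .78'
python3 - <<'E'
from h import *
s=shot("wrist","w5"); print(s['position'])
shot("top","t5")
a=cv2.imread("pics/w5.png"); b=cv2.imread("pics/t5.png")
cv2.imwrite("pics/fin.png",np.vstack([cv2.resize(a[60:310,140:420],(560,500),interpolation=cv2.INTER_CUBIC)]))
E
```

```text
time: 25.8
position: [0.4386, 0.0985, 0.1662]
tool_rot: [-2.248, -2.191, -0.007]
ft_force: [0.1, 0.7, 0.0]
grip_width: 0.779
grip_force: 0.0
[0.43860002 0.09851393 0.16623445]
```

View pics/w5.png

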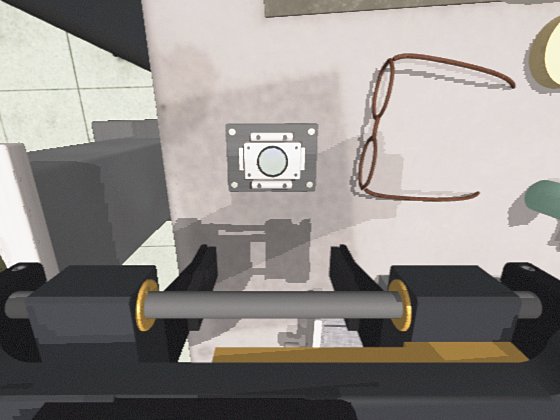

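The lens sits level at (272,161), between the cheeks and inside both end lips. The spectacles and bottle are where they were, and the gripper is clear, so I'll hand in.

```bash
python3 -c "
from bench import ctrl
print(ctrl.close_job())"
```

```text
the job is handed in; nothing more can be done
None
```

I handed the job in at about 26 s: dials set to 3, 6 and 2, drawer pulled fully open, and the test lens set down on the worktop, regripped by its ends and lowered flat onto the cradle's floor, with the spectacles, bottle and pliers untouched.

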